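# Clamp a roof tile in the drilling jig

### The arm

A 7-joint arm with a two-finger parallel gripper is mounted at the origin on the work surface. World frame = base frame: x ahead of the robot, y to its left, z up, the work surface at z = 0. Lengths are in m, angles in rad, forces in N, time in s.
With the tool pointing down it reaches from about 0.425 to 0.925 m from the base axis. Payload 6.8 kg.
Tool frame: the origin (TCP) lies midway between the tips of the shut fingers; the grasp point (between the pads) lies 19 mm behind it; y points along the fingers, z is the direction in which the jaws open and shut, and the axes are right-handed (so a half turn about y gives the same grasp; the last joint's range is limited). The gripper opens to 85 mm and grips with 20 to 120 N. Pads are 22 mm wide; open, the fingers measure 114 mm over their backs; the gripper's body (76 mm by 85 mm) begins 54 mm behind the grasp point. The pads swing forward as they close: fully open they stand 13 mm farther back than shut.
Start: joints at [-1.363, 0.477, 0.022, 1.555, -0.011, 1.109, -0.083], TCP at [0.21, 0.642, 0.231] pointing down, gripper open.
Joint ranges: [-2.96, 2.96], [-0.34, 2.1], [-1.41, 1.46], [0.24, 2.44], [-1.37, 4.51], [0.17, 1.92], [-2.96, 2.96]. Speed limits (rad/s): [2.39, 2.39, 3.14, 3.14, 3.14, 3.14, 3.14].

### API

Orientations are given as a unit quaternion [w, x, y, z].
In Python, from station import bot gives the robot as it stands. The module is installed in compiled form; this text tells all that it offers.
- The arm moves only by the shell command python3 -m crank 'ROWS' [FORCE]. ROWS is JSON, a list of rows, each an object with "linear": the shift along the tool's x, y, z in m, a list of three; "dr": the turn, a rotation vector about the tool's x, y, z in degrees, a list of three; "hand": the gripper command: -1 is shut, 1 is fully open, values between are in proportion. A call has 1 to 10 rows; each row is the pose to reach, as a shift and turn from the pose commanded when the call began, along the tool's axes at that moment; what a row does not reach only later rows make up. A row lasts 1/12 s, in which the tool goes at most 41.7 mm and 7.16 degrees, less where a joint would pass 70% of its speed; a pose out of reach is approached as far as the arm can. A call with a gripper value outside its range is refused whole. The fingers move at their own pace and stop on an object; FORCE is the grip in N (left out, the last holds). Time passes only in rows, so rows that repeat a pose let the fingers close. It gives the time, the measured TCP pose, the force and the opening at its end, in the units of the state.
- bot.get_obs(): the state, without advancing time (a new reading comes with each control period).
- bot.read_camera(name): name is "side" or "top" or "wrist"; returns the picture (420x560x3 uint8, blue, green, red); there is no depth.
- bot.camera_params(name): a dict with "K" (3x3 intrinsics, pixels), "R" (3x3) and "t" (3): a world point X has camera coordinates R X + t; the wrist camera has in their place "hand_eye" (4x4, takes a point from camera to tool coordinates, whose origin is the TCP and whose axes are the tool frame's). Camera axes: x right, y down, z forward; pixel columns grow to the right and rows downward; lengths in m; the calibration is good to about 2 mm. A picture is of the moment at which its call begins: read the wrist's pose just before it. camera_params takes no time and is no camera call.
- bot.hand_in(): hands the job in, once; it reports no verdict.
Trained networks look in the newest picture that a camera, given by its name, has taken for a name from the list of things; names that differ only in an ending like _2 or _b are one class to them, and where a whole thing is asked for, a point or a joint stands for the part that bears it (a point fixed in the world has none). Each returns a list of dicts, best first, with "score" (0 to 1); they miss things now and then, are a little off and sometimes report something else, mostly with a low value. They report only what shows in the picture. A call takes as long as a camera call.
- bot.search_frame(camera, target): "extent" ([left, top, right, bottom] in pixels, round what is visible of it).
- bot.cut_out(camera, target): "pixels" (420x560 bool, what is visible of it) and "extent" ([left, top, right, bottom] in pixels, round what is visible of it).
- bot.place_of(camera, target): "xy" ([column, row] in pixels: a listed point, or the origin of a listed thing).
The state is a dict: "t": time; "q": joint angles; "joint_vel": joint speeds; "joint_torque": joint torques, N m; "eef_pos": TCP position; "tool_rot": TCP orientation; "contact_force": force on the tool from outside, world axes, zero at the start; "torque": the same for the moment, N m; "gripper_width": opening from 0.0 (shut) to 1.0 (fully open).
Only numpy, scipy, OpenCV 4.12 (cv2) and the standard library are available. Lean on these libraries where they do the work, as an engineer would, in place of code of your own. Each camera call takes 0.05 s, during which the arm holds its last target. There are 200 camera calls.

### The job

Slide the nibbed tile on the drilling jig until it sits fully home and square against both the back stop and the side guide, without ramming it into either. Then screw the clamp down on it with the red bar knob (clockwise seen from above) until it bites, give it just a quarter of a turn more - much less lets the tile slip under the drill, much more cracks it - and let go. Leave everything else on the bench alone.

Things in the scene. Friction and masses are not known exactly. Their poses are not given: they have to be found in the camera images.
- jig: Drilling jig, fixed to the bench: plywood board 340 x 215 mm, its top (deck) 24 mm above the bench. Origin at bench level; x to the back stop, y to the side guide, z up; board x -170..170, y -85..130 mm. A red-brown column (x 50..80, y 88..118) carries a flat arm, top 86 mm above the bench, over the deck to a round boss (32 mm wide, top 94 mm) at x 65, y 0, in which the clamp screw turns.
- seat (a point): Point on the deck (jig x 15, y 0, z 24 mm; axes as the jig's) where the tile's origin lies when the tile is fully home, touching both the back stop and the side guide.
- back_stop: Dark steel bar across the far end of the deck, 120 mm wide, 18 mm high, fixed to the jig; origin at deck level in the middle of the face that the tile's end meets. That face looks to the jig's -x.
- side_guide: Dark steel strip along the deck, 220 mm long, 9 mm high (1 mm lower than the tile), fixed to the jig on its +y side; origin at deck level in the middle of the face that the tile's long edge meets. That face looks to the jig's -y.
- tile: Grey tile lying loose on the deck, 240 (x) x 120 (y) x 10 mm, about 0.55 kg. Origin: centre of its underside; x to the end that meets the back stop, y to the edge that meets the side guide. Starts 25 to 55 mm short of the back stop, 10 to 20 mm off the side guide, up to 0.06 rad askew, already under the clamp pad with about 1 to 3 mm of air above it: slide it flat (3 to 5 N), do not lift it.
- nib (a point): Top centre of the tile's nib, the block standing up near its front end by which the tile hangs on the roof: 34 (x) x 18 (y) x 28 mm high above the tile's upper face, centred 85 mm behind the tile's origin (tile x -85 mm). It can be pinched across its 18 mm.
- knob: Clamp knob over the boss: black hub 32 mm wide, 10 mm high, and on it a red upright bar 62 (x) x 16 (y) x 30 mm high, pinched across its 16 mm. Origin: on the vertical screw axis at the hub's underside, 7 to 10 mm above the boss; the bar spans 10..40 mm above the origin, x along it. Start angle arbitrary. Tightens clockwise seen from above, sinks 6 mm per full turn until it bites, stays where left.
- knob_grip (a point): On the screw axis, 30 mm above the knob's origin (10 mm below the bar's top): a good height to pinch the bar. The knob first runs lightly (0.06 N m) for 1.2 to 3.8 rad; when the pad has bitten, resistance jumps within a few degrees above 0.35 N m and rises slowly to about 0.55 N m a quarter turn on (pinch with 40 N or more).
- pad: The clamp's rubber-faced round foot, 30 mm diameter, under the screw. Origin: centre of its lower face. Its rubber yields, so its press on the tile grows with the turn after the bite: about 8 N at the bite, 38 N at a quarter turn, 19 N per rad.
- punch: Bystander: steel centre punch, 105 mm long, 11 mm thick, lying on the jig's deck between the column and the front, outside the side guide.
- spare_tile: Bystander: plain grey tile 240 x 120 x 10 mm without nib, on the bench to the left.
- float: Bystander: wooden plasterer's float 240 x 90 mm with a handle, 66 mm high, on the bench to the right.
- trowel: Bystander: trowel, about 250 mm long, 45 mm high, to the right.
- hammer: Bystander: hammer 260 mm long, to the left.
- bowl: Bystander: steel bowl, 150 mm wide, 60 mm high, to the left.
- tin: Bystander: green tin, 72 mm wide, 90 mm high, far right.

How it is judged:
On the way, in this order (a step that is already met when the one before it is completed fails the run):
1. the tile is home against both stops with the clamp still off it (x of tile in the frame of seat above -0.0025 m and y of tile in the frame of seat above -0.0025 m and angle between the x axis of tile and the x axis of jig, either way round below 0.03 rad and z of tile in the frame of seat below 0.004 m and contact force between pad and tile below 0.5 N), for 0.2 s.
2. the clamp has come down on the tile, which is still home (x of tile in the frame of seat above -0.0025 m and y of tile in the frame of seat above -0.0025 m and angle between the x axis of tile and the x axis of jig, either way round below 0.03 rad and z of tile in the frame of seat below 0.004 m and contact force between pad and tile above 2 N), for 0.1 s.
At the end, for the whole second after the job is handed in: The tile lies flat within 2.5 mm of the back stop and of the side guide and within 0.03 rad of square; the pad presses on it with 28.5 to 47 N (a quarter turn past the bite, give or take about 28 degrees); knob and tile are at rest (x of tile in the frame of seat above -0.0025 m and y of tile in the frame of seat above -0.0025 m and angle between the x axis of tile and the x axis of jig, either way round below 0.03 rad and z of tile in the frame of seat below 0.004 m and contact force between pad and tile between 28.5 and 47 N and angular speed of knob below 0.05 rad/s and linear speed of tile below 0.01 m/s); the robot touches nothing.
It fails at once if the pad presses on the tile with more than 56 N: it cracks (contact force between pad and tile above 56 N).
It fails at once if the tile is rammed against the back stop or the side guide with more than 30 N (contact force between tile and back_stop above 30 N or contact force between tile and side_guide above 30 N).
It fails at once if one of the other loose things is moved more than 20 mm (distance of any of punch, spare_tile, float, trowel, hammer, bowl, tin from where it was at the start of the episode above 0.02 m).
It also fails if it takes over 72 s, if anything falls off the work surface, if the arm or the gripper's body presses on something with over 40 N, if the wrist force passes 120 N, or if a joint passes its speed limit or range.

## Working session

There is one attempt and no reset: what is moved stays moved. The work goes in short steps, Python scripts to look and compute and a shell command to move; the robot and the scene stay as the last step left them, time stands still between calls to the robot, and variables do not carry over. Pictures are saved under pics/ and viewed, about 8 in all and at most 12, crops included, and the job is handed in when it is done.

```bash
mkdir -p pics; cat > h.py <<'E'
import numpy as np, cv2
from station import bot
from scipy.spatial.transform import Rotation as Rn
def rot(q): return Rn.from_quat(np.r_[q[1:],q[0]]).as_matrix()
def cam(name,obs=None):
    p=bot.camera_params(name); K=np.array(p["K"])
    if name=="wrist":
        o=obs or bot.get_obs(); T=np.eye(4); T[:3,:3]=rot(o["tool_rot"]); T[:3,3]=o["eef_pos"]
        C=np.linalg.inv(T@np.array(p["hand_eye"])); return K,C[:3,:3],C[:3,3]
    return K,np.array(p["R"]),np.array(p["t"]).ravel()
def ray(c,uv,z):
    K,R,t=c; o=-R.T@t; d=R.T@np.linalg.solve(K,np.r_[uv,1.]); return o+d*(z-o[2])/d[2]
def proj(c,X):
    K,R,t=c; v=K@(R@np.asarray(X,float)+t); return v[:2]/v[2]
E
python3 - <<'E'
from h import *
o=bot.get_obs(); print({k:np.round(v,3).tolist() for k,v in o.items()}); print(rot(o["tool_rot"]).round(3))
for n in ("top","side","wrist"):
    im=bot.read_camera(n); cv2.imwrite(f"pics/{n}0.png",im)
    c=cam(n); print(n,"pos",(-c[1].T@c[2]).round(3),"f",c[0][0,0])
    for tg,z in (("jig",0),("seat",.024),("back_stop",.024),("side_guide",.024),("tile",.024),("nib",.062),("knob",.102),("knob_grip",.132)):
        r=bot.place_of(n,tg)[:2]
        print(n,tg,[(round(x["score"],2),np.round(x["xy"],1).tolist(),ray(c,x["xy"],z).round(4).tolist()) for x in r])
a=[cv2.imread(f"pics/{n}0.png") for n in("top","side")]
E
```

```text
{'t': 0.0, 'q': [-1.363, 0.478, 0.022, 1.556, -0.011, 1.109, -0.083], 'joint_vel': [0.001, 0.0, 0.001, 0.001, 0.0, 0.002, -0.001], 'joint_torque': [-0.0, -59.645, 1.608, -28.12, 0.012, 0.01, 0.0], 'eef_pos': [0.209, 0.641, 0.23], 'tool_rot': [-0.698, 0.699, -0.111, 0.111], 'contact_force': [0.091, -0.199, 0.447], 'torque': [0.012, -0.021, 0.007], 'gripper_width': 1.0}
[[ 0.951 -0.     0.311]
 [-0.311 -0.002  0.951]
 [ 0.    -1.    -0.002]]
top pos [0.385 0.008 1.527] f 470.8776861890849
top jig []
top seat [(0.95, [299.3, 182.4], [0.6017, -0.0679, 0.024]), (0.46, [303.7, 193.7], [0.5646, -0.0808, 0.024])]
top back_stop [(0.71, [301.5, 144.5], [0.7256, -0.079, 0.024])]
top side_guide [(0.56, [282.0, 191.3], [0.5743, -0.0113, 0.024]), (0.53, [424.2, 223.0], [0.4594, -0.464, 0.024])]
top tile [(0.96, [303.6, 197.6], [0.552, -0.0801, 0.024])]
top nib [(0.95, [311.5, 221.6], [0.4719, -0.1, 0.062]), (0.64, [304.2, 193.8], [0.5597, -0.0801, 0.062])]
top knob [(0.57, [300.2, 168.1], [0.6345, -0.0681, 0.102])]
top knob_grip [(0.58, [302.7, 164.1], [0.6412, -0.0744, 0.132]), (0.18, [282.4, 188
[... 249 characters left out ...]
)]
side back_stop [(0.48, [336.6, 233.7], [0.706, -0.0616, 0.024])]
side side_guide [(0.72, [288.4, 233.9], [0.568, -0.027, 0.024]), (0.63, [293.0, 159.0], [0.6883, 0.368, 0.024])]
side tile [(0.8, [289.8, 248.2], [0.5563, -0.0878, 0.024])]
side nib [(0.73, [261.5, 246.0], [0.4725, -0.0991, 0.062]), (0.22, [188.9, 167.2], [0.3139, 0.3509, 0.062])]
side knob [(0.46, [316.5, 219.3], [0.6375, -0.0724, 0.102])]
side knob_grip [(0.67, [320.6, 211.2], [0.647, -0.076, 0.132]), (0.19, [317.5, 233.9], [0.6104, -0.1645, 0.132])]
wrist pos [0.144 0.663 0.373] f 322.6611946820839
wrist jig []
wrist seat []
wrist back_stop []
wrist side_guide []
wrist tile []
wrist nib []
wrist knob []
wrist knob_grip []
```

```bash
python3 - <<'E'
import cv2,numpy as np
a=cv2.imread("pics/top0.png")[110:260,210:410]; b=cv2.imread("pics/side0.png")[150:300,200:400]
cv2.imwrite("pics/v1.png",np.vstack([cv2.resize(x,None,fx=2,fy=2) if 0 else cv2.resize(x,(400*1,300)) for x in(a,b)]))
cv2.imwrite("pics/v1.png",np.hstack([cv2.resize(x,(400,300),interpolation=cv2.INTER_CUBIC) for x in(a,b)]))
E
```

```text
(no output)
```

View pics/v1.png

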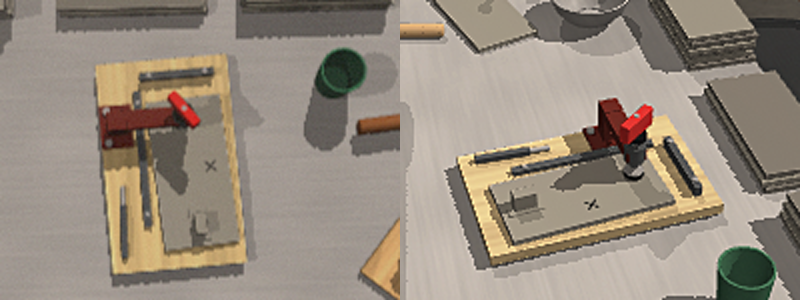

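View pics/top0.png

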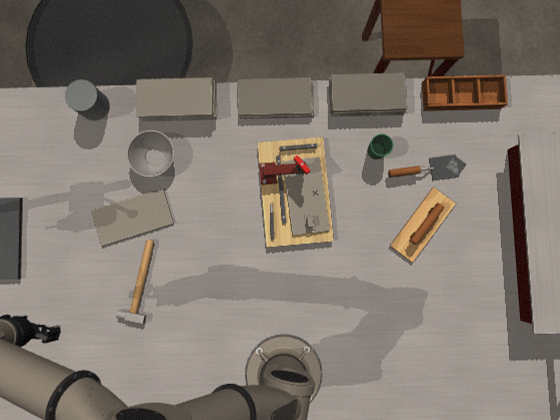

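```bash
python3 -m crank '[{"linear":[0.255,-0.05,-0.169],"dr":[0,0,0],"hand":1},{"linear":[0.255,-0.05,-0.169],"dr":[0,0,0],"hand":1},{"linear":[0.255,-0.05,-0.169],"dr":[0,0,0],"hand":1},{"linear":[0.255,-0.05,-0.169],"dr":[0,0,0],"hand":1},{"linear":[0.255,-0.05,-0.169],"dr":[0,0,0],"hand":1},{"linear":[0.255,-0.05,-0.169],"dr":[0,0,0],"hand":1},{"linear":[0.255,-0.05,-0.169],"dr":[0,0,0],"hand":1},{"linear":[0.255,-0.05,-0.169],"dr":[0,0,0],"hand":1}]'
python3 -m crank '[{"linear":[0.245,0.03,-0.426],"dr":[0,-22,0],"hand":1},{"linear":[0.245,0.03,-0.426],"dr":[0,-22,0],"hand":1},{"linear":[0.245,0.03,-0.426],"dr":[0,-22,0],"hand":1},{"linear":[0.245,0.03,-0.426],"dr":[0,-22,0],"hand":1},{"linear":[0.245,0.03,-0.426],"dr":[0,-22,0],"hand":1},{"linear":[0.245,0.03,-0.426],"dr":[0,-22,0],"hand":1},{"linear":[0.245,0.03,-0.426],"dr":[0,-22,0],"hand":1},{"linear":[0.245,0.03,-0.426],"dr":[0,-22,0],"hand":1},{"linear":[0.245,0.03,-0.426],"dr":[0,-22,0],"hand":1},{"linear":[0.245,0.03,-0.426],"dr":[0,-22,0],"hand":1}]'
```

```text
t: 2.02
eef_pos: [0.4041, 0.3964, 0.2827]
tool_rot: [-0.698, 0.698, -0.113, 0.115]
contact_force: [0.8, -1.7, -0.5]
gripper_width: 1.006
t: 2.85
eef_pos: [0.4841, -0.0044, 0.2564]
tool_rot: [0.707, -0.707, -0.025, 0.024]
contact_force: [1.3, 0.7, 0.8]
gripper_width: 1.001
```

```bash
python3 -m crank '[{"linear":[0.005,0,-0.076],"dr":[0,0,0],"hand":1},{"linear":[0.005,0,-0.076],"dr":[0,0,0],"hand":1},{"linear":[0.005,0,-0.076],"dr":[0,0,0],"hand":1},{"linear":[0.005,0,-0.076],"dr":[0,0,0],"hand":1}]'
python3 - <<'E'
from h import *
o=bot.get_obs(); print(o["q"],rot(o["tool_rot"]).round(3).tolist())
n="wrist"; im=bot.read_camera(n); cv2.imwrite("pics/w1.png",im)
c=cam(n,o)
for tg,z in (("seat",.024),("back_stop",.024),("side_guide",.024),("tile",.024),("nib",.062),("knob",.102),("knob_grip",.132)):
    r=bot.place_of(n,tg)[:2]
    print(tg,[(round(x["score"],2),np.round(x["xy"],1).tolist(),ray(c,x["xy"],z).round(4).tolist()) for x in r])
E
```

```text
t: 3.18
eef_pos: [0.4942, -0.0801, 0.2563]
tool_rot: [-0.707, 0.707, 0.023, -0.022]
contact_force: [0.0, 0.5, 0.6]
gripper_width: 0.999
[-0.34003548  0.16252957  0.42587692  1.9579385  -0.07739391  1.03623428
  1.75433799] [[0.998, 0.0, -0.063], [0.063, -0.0, 0.998], [0.0, -1.0, -0.0]]
seat [(0.69, [263.0, 166.2], [0.477, -0.0984, 0.024])]
back_stop []
side_guide [(0.94, [324.6, 252.8], [0.5802, -0.0161, 0.024])]
tile [(0.57, [266.5, 228.9], [0.5533, -0.0902, 0.024])]
nib [(0.63, [262.9, 165.7], [0.4712, -0.0971, 0.062]), (0.37, [277.9, 350.6], [0.6975, -0.0672, 0.062])]
knob [(0.98, [274.7, 329.6], [0.6388, -0.0744, 0.102])]
knob_grip [(0.62, [278.7, 351.2], [0.6413, -0.07, 0.132])]
```

View pics/w1.png

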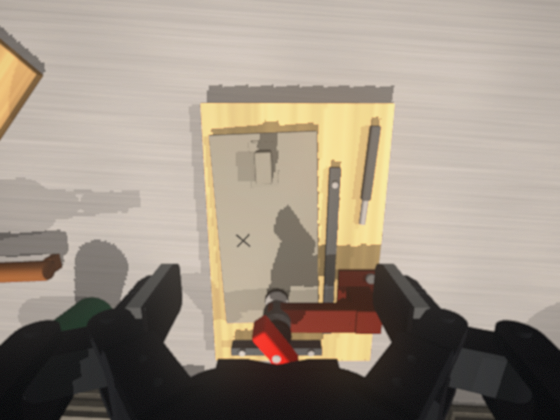

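```bash
python3 - <<'E'
from h import *
o=bot.get_obs(); c=cam("wrist",o); im=cv2.imread("pics/w1.png"); g=cv2.cvtColor(im,cv2.COLOR_BGR2GRAY)
L=cv2.createLineSegmentDetector().detect(g)[0][:,0]
for l in L:
    n=np.hypot(l[2]-l[0],l[3]-l[1])
    if n>28 and 190<l[0]<410 and l[1]<340:
        z=.034
        a,b=ray(c,l[:2],z),ray(c,l[2:],z); a2,b2=ray(c,l[:2],.024),ray(c,l[2:],.024); d=b-a
        print(l.round(0),"z34",a[:2].round(4),b[:2].round(4),"z24",a2[:2].round(4),b2[:2].round(4),"ang",np.degrees(np.arctan2(d[1],d[0])).round(2))
E
```

```text
[379. 333. 293. 332.] z34 [0.6836 0.07  ] [ 0.6895 -0.043 ] z24 [0.6907 0.0742] [ 0.6968 -0.042 ] ang -87.0
[408. 273. 440. 307.] z34 [0.5946 0.0911] [0.6392 0.1406] z24 [0.5992 0.0959] [0.6451 0.1467] ang 47.99
[274. 301. 319. 303.] z34 [ 0.6462 -0.0705] [ 0.6439 -0.0132] z24 [ 0.6523 -0.0702] [ 0.6499 -0.0113] ang 92.25
[336. 301. 338. 271.] z34 [0.6396 0.0081] [0.598  0.0048] z24 [0.6455 0.0106] [0.6027 0.0072] ang -175.57
[341. 162. 333. 299.] z34 [ 0.4647 -0.0078] [0.6383 0.0031] z24 [ 0.4658 -0.0058] [0.6441 0.0055] ang 3.62
[359. 197. 368. 128.] z34 [0.5036 0.0185] [0.4262 0.0176] z24 [0.5057 0.0212] [0.4262 0.0203] ang -179.33
[380. 127. 370. 199.] z34 [0.4239 0.0304] [0.5052 0.0312] z24 [0.4238 0.0335] [0.5074 0.0343] ang 0.51
[326. 199. 328. 169.] z34 [ 0.5091 -0.0194] [ 0.4741 -0.0214] z24 [ 0.5114 -0.0177] [ 0.4755 -0.0197] ang -176.77
[324. 243. 326. 201.] z34 [ 0.563  -0.0159] [ 0.5103 -0.0191] z24 [ 0.5667 -0.0141] [ 0.5127 -0.0174] ang -176.53
[394. 103. 202. 102.] z34 [0.3982 0.0414] [ 0.4122 -0.1639] z24 [0.3975 0.0448] [ 0.4119 -0.1661] ang -86.1
[337. 268. 373. 26
[... 1595 characters left out ...]
[0.6584 0.0359] [ 0.6628 -0.0299] ang -86.14
[372. 127. 363. 197.] z34 [0.4246 0.0216] [0.5031 0.0226] z24 [0.4246 0.0245] [0.5052 0.0255] ang 0.71
[211. 287. 212. 317.] z34 [ 0.6313 -0.1511] [ 0.6743 -0.149 ] z24 [ 0.637 -0.153] [ 0.6812 -0.1509] ang 2.78
[193. 197. 193. 167.] z34 [ 0.5167 -0.1736] [ 0.4819 -0.1735] z24 [ 0.5192 -0.1761] [ 0.4835 -0.176 ] ang 179.8
[191. 164. 191. 133.] z34 [ 0.4792 -0.1755] [ 0.445  -0.1753] z24 [ 0.4807 -0.1781] [ 0.4455 -0.1779] ang 179.71
[351. 197. 361. 128.] z34 [0.5041 0.0093] [0.4269 0.009 ] z24 [0.5063 0.0118] [0.4269 0.0115] ang -179.78
[226. 291. 264. 287.] z34 [ 0.6362 -0.1328] [ 0.6271 -0.0843] z24 [ 0.642  -0.1342] [ 0.6327 -0.0844] ang 100.65
```

```bash
python3 -m crank '[{"linear":[-0.024,0.0,-0.0155],"dr":[0,-2.9,0],"hand":0.5},{"linear":[-0.024,0.04,-0.0155],"dr":[0,-2.9,0],"hand":0.5},{"linear":[-0.024,0.08,-0.0155],"dr":[0,-2.9,0],"hand":0.5},{"linear":[-0.024,0.12,-0.0155],"dr":[0,-2.9,0],"hand":0.5},{"linear":[-0.024,0.15,-0.0155],"dr":[0,-2.9,0],"hand":0.5},{"linear":[-0.024,0.15,-0.0155],"dr":[0,-2.9,0],"hand":0.5},{"linear":[-0.024,0.15,-0.0155],"dr":[0,-2.9,0],"hand":0.5}]' 40
python3 - <<'E'
from h import *
o=bot.get_obs(); c=cam("wrist",o); im=bot.read_camera("wrist"); cv2.imwrite("pics/w2.png",im)
print(rot(o["tool_rot"]).round(3).tolist(),[(x["score"],x["xy"],ray(c,x["xy"],.062)) for x in bot.place_of("wrist","nib")[:2]], proj(c,[0.471,-0.097,.062]))
E
```

```text
t: 4.17
eef_pos: [0.4705, -0.0947, 0.1055]
tool_rot: [-0.706, 0.706, 0.041, -0.043]
contact_force: [0.4, -0.8, 0.8]
gripper_width: 0.75
[[0.993, -0.003, -0.119], [0.119, -0.0, 0.993], [-0.003, -1.0, 0.0]] [(0.91, [272.8, 239.3], array([ 0.47114655, -0.09783172,  0.062     ]))] [274.17987002 239.22752537]
```

View pics/w2.png

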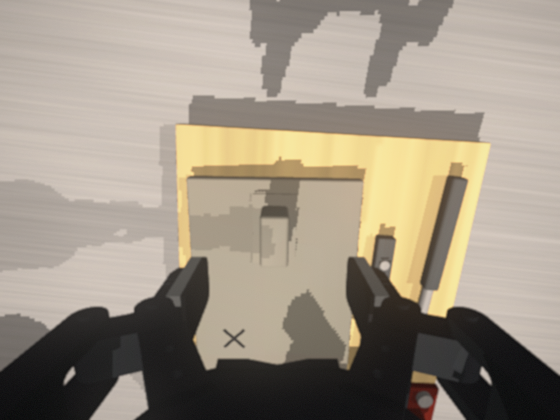

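```bash
python3 -m crank '[{"linear":[0,0.035,-0.003],"dr":[0,0,0],"hand":0.5},{"linear":[0,0.066,-0.003],"dr":[0,0,0],"hand":0.5},{"linear":[0,0.066,-0.003],"dr":[0,0,0],"hand":0.5}]' 40
python3 -m crank '[{"linear":[0,0,0],"dr":[0,0,0],"hand":0.2},{"linear":[0,0,0],"dr":[0,0,0],"hand":-0.2},{"linear":[0,0,0],"dr":[0,0,0],"hand":-0.5},{"linear":[0,0,0],"dr":[0,0,0],"hand":-1},{"linear":[0,0,0],"dr":[0,0,0],"hand":-1},{"linear":[0,0,0],"dr":[0,0,0],"hand":-1},{"linear":[0,0,0],"dr":[0,0,0],"hand":-1},{"linear":[0,0,0],"dr":[0,0,0],"hand":-1}]' 40
```

```text
t: 4.52
eef_pos: [0.4706, -0.0974, 0.0384]
tool_rot: [0.706, -0.706, -0.041, 0.043]
contact_force: [-0.5, 0.3, 0.6]
gripper_width: 0.748
t: 5.18
eef_pos: [0.4733, -0.0979, 0.0422]
tool_rot: [0.706, -0.706, -0.043, 0.04]
contact_force: [-2.1, 1.1, 9.7]
gripper_width: 0.2
```

```bash
python3 -m crank '[{"linear":[0,-0.003,0],"dr":[0,0,0],"hand":-1},{"linear":[0,-0.003,0],"dr":[0,0,0],"hand":-1}]' 40
python3 -m crank '[{"linear":[0.004,0,0.002],"dr":[0,0.5,0],"hand":-1},{"linear":[0.008,0,0.004],"dr":[0,1,0],"hand":-1},{"linear":[0.012,0,0.006],"dr":[0,1.5,0],"hand":-1},{"linear":[0.016,0,0.008],"dr":[0,2,0],"hand":-1},{"linear":[0.020,0,0.010],"dr":[0,2.4,0],"hand":-1},{"linear":[0.024,0,0.011],"dr":[0,2.8,0],"hand":-1},{"linear":[0.028,0,0.012],"dr":[0,2.9,0],"hand":-1},{"linear":[0.028,0,0.012],"dr":[0,2.9,0],"hand":-1}]'
python3 - <<'E'
from h import *
o=bot.get_obs(); c=cam("wrist",o); im=bot.read_camera("wrist"); cv2.imwrite("pics/w3.png",im)
R=rot(o["tool_rot"]); print(R.round(3).tolist(),o["torque"].round(2),o["contact_force"])
E
```

```text
t: 5.35
eef_pos: [0.4718, -0.0979, 0.0441]
tool_rot: [0.706, -0.706, -0.042, 0.042]
contact_force: [-0.3, -0.4, -4.5]
gripper_width: 0.2
t: 6.02
eef_pos: [0.4994, -0.0823, 0.0431]
tool_rot: [-0.707, 0.707, 0.025, -0.024]
contact_force: [1.0, 0.1, -2.9]
gripper_width: 0.201
[[0.998, 0.001, -0.069], [0.069, -0.0, 0.998], [0.001, -1.0, -0.0]] [ 0.01 -0.15  0.03] [ 0.95097226  0.11330207 -2.91403132]
```

View pics/w3.png

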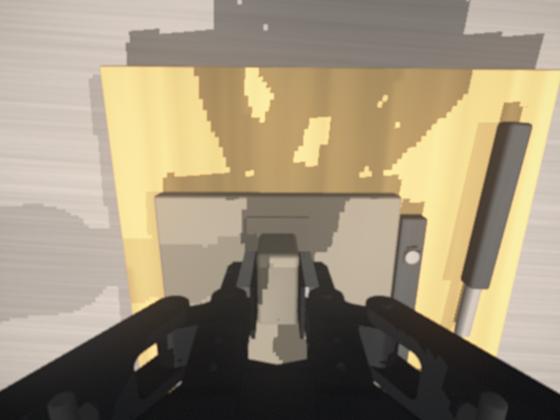

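```bash
python3 -m crank '[{"linear":[0.001,0.001,0],"dr":[0,0,0],"hand":-1},{"linear":[0.002,0.001,0],"dr":[0,0,0],"hand":-1},{"linear":[0.003,0.001,0.0],"dr":[0,0,0],"hand":-1},{"linear":[0.004,0.001,0.00],"dr":[0,0,0],"hand":-1},{"linear":[0.005,0.001,0.0],"dr":[0,0,0],"hand":-1}]'
python3 -m crank '[{"linear":[0.0005,0,0.001],"dr":[0,0,0],"hand":-1},{"linear":[0.001,0,0.002],"dr":[0,0,0],"hand":-1},{"linear":[0.0015,0,0.003],"dr":[0,0,0],"hand":-1},{"linear":[0.002,0,0.003],"dr":[0,0,0],"hand":-1}]'
```

```text
t: 6.48
eef_pos: [0.5023, -0.0827, 0.0422]
tool_rot: [0.707, -0.707, -0.023, 0.024]
contact_force: [-4.6, 0.3, 5.0]
gripper_width: 0.197
t: 6.82
eef_pos: [0.5047, -0.0803, 0.0422]
tool_rot: [-0.706, 0.707, 0.024, -0.024]
contact_force: [-5.0, -4.6, 5.8]
gripper_width: 0.202
```

```bash
python3 -m crank '[{"linear":[0.001,-0.0005,0],"dr":[0,0,0],"hand":-1},{"linear":[0.002,-0.0008,0.00],"dr":[0,0,0],"hand":-1},{"linear":[0.003,-0.0008,0.0],"dr":[0,0,0],"hand":-1},{"linear":[0.003,-0.0008,0.0],"dr":[0,0,0],"hand":-1}]'
python3 -m crank '[{"linear":[0,0,0.001],"dr":[0,0,0],"hand":-1},{"linear":[0,0,0.002],"dr":[0,0,0],"hand":-1},{"linear":[0,0,0.0025],"dr":[0,0,0],"hand":-1},{"linear":[0,0,0.0025],"dr":[0,0,0],"hand":-1}]'
```

```text
t: 7.15
eef_pos: [0.5054, -0.0802, 0.0422]
tool_rot: [-0.707, 0.707, 0.022, -0.025]
contact_force: [-7.4, -4.1, 3.6]
gripper_width: 0.2
t: 7.48
eef_pos: [0.5054, -0.0801, 0.0423]
tool_rot: [-0.706, 0.708, 0.022, -0.024]
contact_force: [-6.7, -10.2, 0.3]
gripper_width: 0.201
```

```bash
python3 - <<'E'
from h import *
o=bot.get_obs(); c=cam("wrist",o); w=bot.read_camera("wrist"); s=bot.read_camera("side"); t=bot.read_camera("top")
R=rot(o["tool_rot"]); print(R.round(4).tolist(),o["torque"].round(2))
L=cv2.createLineSegmentDetector().detect(cv2.cvtColor(w,cv2.COLOR_BGR2GRAY))[0][:,0]
for l in L:
    if np.hypot(l[2]-l[0],l[3]-l[1])>35 and l[1]<330 and 90<l[0]:
        a,b=ray(c,l[:2],.034),ray(c,l[2:],.034);a2,b2=ray(c,l[:2],.024),ray(c,l[2:],.024); d=b-a
        print(l.round(0),a[:2].round(4),b[:2].round(4),a2[:2].round(4),b2[:2].round(4),np.degrees(np.arctan2(d[1],d[0])).round(2))
f=lambda x,k:cv2.resize(x,None,fx=k,fy=k,interpolation=cv2.INTER_CUBIC)
A=f(s[200:290,230:370],4)[:, :560]; A=cv2.resize(A,(440,283)); B=cv2.resize(t[130:225,255:340],(316,353),interpolation=cv2.INTER_CUBIC)
C=cv2.resize(w[40:340,100:540],(440,300))
out=np.zeros((600,800,3),np.uint8); out[:283,:440]=A; out[:353,460:776]=B; out[290:590,:440]=C
cv2.imwrite("pics/v4.png",out)
E
```

```text
[[0.9979, -0.0032, -0.0648], [0.0648, -0.0035, 0.9979], [-0.0034, -1.0, -0.0033]] [-2.2   1.05 -0.04]
[391. 297. 559. 393.] [ 0.5205 -0.0201] [0.5754 0.0853] [ 0.5261 -0.0158] [0.5847 0.0966] 62.48
[426. 207. 412. 308.] [ 0.4713 -0.0113] [ 0.5264 -0.008 ] [ 0.4737 -0.0064] [ 0.5324 -0.0029] 3.39
[460. 269. 497. 109.] [0.5023 0.012 ] [0.4251 0.0116] [0.5067 0.0185] [0.4243 0.018 ] -179.7
[260. 296. 254. 338.] [ 0.5244 -0.0885] [ 0.5501 -0.0902] [ 0.5302 -0.0888] [ 0.5577 -0.0906] -3.82
[453. 322. 462. 274.] [0.5331 0.0148] [0.5053 0.0138] [0.5396 0.0214] [0.5099 0.0203] -177.85
[533. 109. 489. 278.] [0.424  0.0274] [0.5063 0.0278] [0.4232 0.0349] [0.511  0.0353] 0.26
[147. 192. 394. 193.] [ 0.4726 -0.1448] [ 0.4654 -0.0275] [ 0.475  -0.1489] [ 0.4674 -0.0237] 93.48
[192.  52.  94.  53.] [ 0.4107 -0.123 ] [ 0.4134 -0.1645] [ 0.409  -0.1256] [ 0.4119 -0.1698] -86.26
[390. 294. 400. 201.] [ 0.5191 -0.0211] [ 0.4692 -0.0241] [ 0.5246 -0.0169] [ 0.4714 -0.0201] -176.57
[558.  55. 477.  54.] [0.4017 0.032 ] [ 0.4035 -0.0024] [0.3994 0.0397] [0.4013 0.0031] -86.99
[475.  56. 467.  96.] [ 0.4
[... 1327 characters left out ...]
0247] 0.11
[ 98. 196.  92. 127.] [ 0.476  -0.1681] [ 0.4442 -0.168 ] [ 0.4786 -0.1737] [ 0.4447 -0.1736] 179.83
[441. 270. 477. 109.] [0.5034 0.0026] [0.4258 0.0027] [0.5079 0.0084] [0.425  0.0085] 179.93
[440. 316. 450. 273.] [0.5299 0.0073] [0.505  0.0074] [0.5362 0.0134] [0.5096 0.0135] 179.77
[161. 244. 199. 244.] [ 0.4988 -0.1392] [ 0.4975 -0.1199] [ 0.5029 -0.1428] [ 0.5015 -0.1223] 93.82
[148. 231. 145. 193.] [ 0.4922 -0.1454] [ 0.4734 -0.1457] [ 0.496  -0.1495] [ 0.4758 -0.1497] -179.25
[271. 215. 306. 215.] [ 0.4804 -0.0854] [ 0.4793 -0.0685] [ 0.4833 -0.0855] [ 0.4821 -0.0675] 93.89
[307. 218. 248. 218.] [ 0.4807 -0.0678] [ 0.4826 -0.0963] [ 0.4837 -0.0667] [ 0.4857 -0.097 ] -86.26
```

View pics/v4.png

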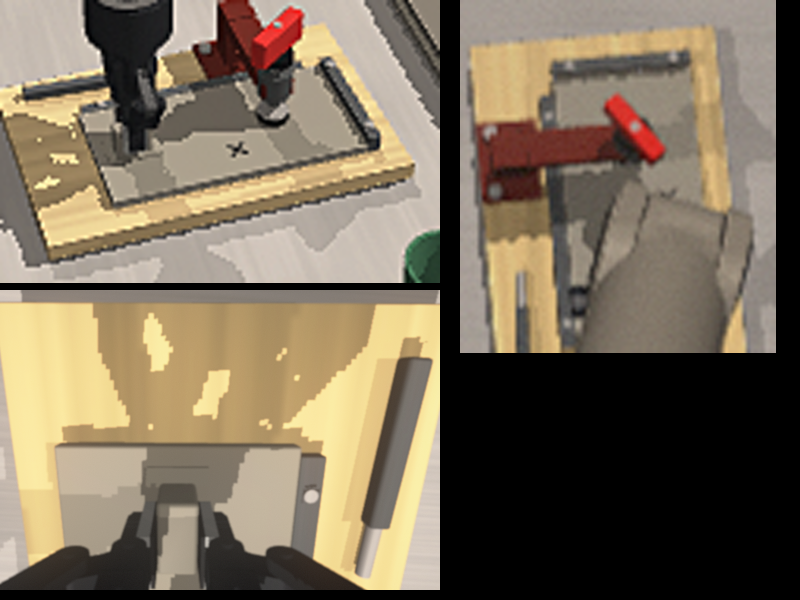

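```bash
python3 -m crank '[{"linear":[0,0,-0.001],"dr":[0,0,0],"hand":-1},{"linear":[0,0,-0.0025],"dr":[0,0,0],"hand":-1},{"linear":[0,0,-0.0025],"dr":[0,0,0],"hand":-1}]'
python3 -m crank '[{"linear":[-0.001,-0.0015,-0.0025],"dr":[0,0,0],"hand":-0.3},{"linear":[-0.002,-0.0015,-0.0025],"dr":[0,0,0],"hand":0.2},{"linear":[-0.002,-0.002,-0.0025],"dr":[0,0,0],"hand":0.2},{"linear":[-0.002,-0.002,-0.0025],"dr":[0,0,0],"hand":0.2},{"linear":[-0.002,-0.04,-0.0025],"dr":[0,0,0],"hand":0.2},{"linear":[-0.002,-0.08,-0.0025],"dr":[0,0,0],"hand":0.2},{"linear":[-0.002,-0.12,-0.0025],"dr":[0,0,0],"hand":0.5},{"linear":[-0.002,-0.16,-0.0025],"dr":[0,0,0],"hand":0.5},{"linear":[-0.002,-0.20,-0.0025],"dr":[0,0,0],"hand":0.5},{"linear":[-0.002,-0.20,-0.0025],"dr":[0,0,0],"hand":0.5}]'
python3 - <<'E'
from h import *
o=bot.get_obs(); c=cam("wrist",o); w=bot.read_camera("wrist"); cv2.imwrite("pics/w5.png",w)
print(rot(o["tool_rot"]).round(3).tolist(),o["eef_pos"],o["q"].round(2))
for tg,z in (("nib",.062),("tile",.024),("knob_grip",.132)): print(tg,[(round(x["score"],2),np.round(x["xy"],1),ray(c,x["xy"],z).round(4)) for x in bot.place_of("wrist",tg)[:2]])
L=cv2.createLineSegmentDetector().detect(cv2.cvtColor(w,cv2.COLOR_BGR2GRAY))[0][:,0]
for l in L:
    if np.hypot(l[2]-l[0],l[3]-l[1])>50 and l[1]<250 and l[3]<300 and 180<l[0]<420:
        a,b=ray(c,l[:2],.034),ray(c,l[2:],.034); d=b-a
        print(l.round(0),a[:2].round(4),b[:2].round(4),np.degrees(np.arctan2(d[1],d[0])).round(2))
E
```

```text
t: 7.88
eef_pos: [0.5053, -0.0802, 0.0422]
tool_rot: [-0.707, 0.707, 0.022, -0.025]
contact_force: [-7.9, -3.7, 2.4]
gripper_width: 0.201
t: 8.72
eef_pos: [0.5107, -0.0822, 0.2508]
tool_rot: [0.707, -0.706, -0.029, 0.019]
contact_force: [1.2, -1.0, -0.1]
gripper_width: 0.749
[[0.998, 0.014, -0.068], [0.068, 0.001, 0.998], [0.014, -1.0, 0.0]] [ 0.51070111 -0.08215171  0.25076627] [-0.37  0.2   0.48  1.94 -0.11  1.02  1.79]
nib [(0.83, array([278.1, 180.7]), array([ 0.5039, -0.0823,  0.062 ]))]
tile [(0.69, array([276.4, 243.8]), array([ 0.5897, -0.0784,  0.024 ])), (0.28, array([371.6, 154.5]), array([0.4744, 0.0215, 0.024 ]))]
knob_grip [(0.93, array([278.6, 338.7]), array([ 0.6422, -0.0725,  0.132 ])), (0.49, array([278.9, 318.1]), array([ 0.6196, -0.0738,  0.132 ]))]
[346. 144. 336. 287.] [ 0.4644 -0.011 ] [ 0.6381 -0.0013] 3.2
[364. 182. 377.  98.] [0.5044 0.0148] [0.4153 0.015 ] 179.88
[387. 108. 375. 184.] [0.4241 0.0276] [0.5062 0.0278] 0.14
[401.  84. 202.  82.] [0.3997 0.0376] [ 0.412  -0.1674] -86.57
[328. 238. 333. 149.] [ 0.5744 -0.0178] [ 0.4707 -0.024 ] -176.55
[200.  84. 210. 256.] [ 0.414  -0.1689] [ 0.6063 -0.1572] 3.47
[251. 144. 331. 144.] [ 0.471  -0.1144] [ 0.4655 -0.0276] 93.6
[386. 228. 401.  87.] [0.5574 0.0478] [0.4024 0.0386] -176.61
[378. 109. 368. 182.] [0.426  0.0186] [0.5039 0.0191] 0.38
[356. 182. 367. 109.] [0.5049 0.0057] [0.4269 0.0061] 179.67
```

```bash
python3 - <<'E'
from h import *
im=cv2.imread("pics/top0.png").astype(int); c=cam("top")
m=((im[...,2]>150)&(im[...,1]<60)).astype(np.uint8); m[:130]=0;m[180:]=0;m[:,:285]=0;m[:,320:]=0
P=cv2.boxPoints(cv2.minAreaRect(np.argwhere(m)[:,::-1].astype(np.float32)));W=np.array([ray(c,p,.1425)[:2] for p in P]);print(P.round(1).tolist(),W.round(3).tolist(),m.sum())
q=np.array([ray(c,p,.1425)[:2] for p in np.argwhere(m)[:,::-1]]); d=np.linalg.svd(q-q.mean(0))[2][0]; print(q.mean(0),np.degrees(np.arctan2(d[1],d[0])))
E
```

```text
[[293.79998779296875, 157.89999389648438], [297.20001220703125, 155.0], [309.70001220703125, 169.6999969482422], [306.29998779296875, 172.60000610351562]] [[0.659, -0.048], [0.667, -0.058], [0.622, -0.094], [0.614, -0.084]] 76
[ 0.63988942 -0.07097398] -141.37370439298428
```

```bash
python3 -m crank '[{"linear":[0.035,0,0],"dr":[0,-7,0],"hand":0.6},{"linear":[0.07,0,0.001],"dr":[0,-14,0],"hand":0.6},{"linear":[0.10,0,0.002],"dr":[0,-21,0],"hand":0.6},{"linear":[0.131,0,0.003],"dr":[0,-28,0],"hand":0.6},{"linear":[0.131,0.01,0.003],"dr":[0,-35,0],"hand":0.6},{"linear":[0.131,0.01,0.003],"dr":[0,-35,0],"hand":0.6},{"linear":[0.131,0.01,0.003],"dr":[0,-35,0],"hand":0.6},{"linear":[0.131,0.01,0.003],"dr":[0,-35,0],"hand":0.6}]' 80
python3 - <<'E'
from h import *
o=bot.get_obs(); c=cam("wrist",o); w=bot.read_camera("wrist"); cv2.imwrite("pics/w6.png",w)
R=rot(o["tool_rot"]); print(R.round(3).tolist(),o["q"].round(2),"yaw",np.degrees(np.arctan2(R[1,0],R[0,0])))
for tg,z in (("knob",.1025),("knob_grip",.1325)): print(tg,[(round(x["score"],2),np.round(x["xy"],1),ray(c,x["xy"],z).round(4)) for x in bot.place_of("wrist",tg)[:2]])
im=w.astype(int); m=((im[...,2]>200)&(im[...,1]<70)).astype(np.uint8)
n,l,st,ce=cv2.connectedComponentsWithStats(m); k=1+st[1:,4].argmax(); print(st[k])
P=cv2.boxPoints(cv2.minAreaRect(np.argwhere(l==k)[:,::-1].astype(np.float32))); print(P.round(0).tolist(),[ray(c,p,.1425)[:2].round(4).tolist() for p in P])
E
```

```text
t: 9.58
eef_pos: [0.6353, -0.0702, 0.2319]
tool_rot: [0.668, -0.667, -0.233, 0.235]
contact_force: [-0.8, 0.4, -0.5]
gripper_width: 0.8
[[0.781, -0.002, -0.625], [0.625, -0.0, 0.781], [-0.002, -1.0, 0.002]] [-0.24  0.43  0.34  1.66 -0.16  1.08  2.4 ] yaw 38.65444369626205
knob [(0.59, array([269.1, 204.9]), array([ 0.6402, -0.0754,  0.1025])), (0.42, array([359.7,  74.5]), array([ 0.5136, -0.0852,  0.1025]))]
knob_grip [(0.78, array([272.9, 216.4]), array([ 0.6391, -0.0716,  0.1325])), (0.22, array([300.5, 149.9]), array([ 0.5864, -0.0875,  0.1325]))]
[ 260  182   20   76 1221]
[[260.0, 182.0], [279.0, 182.0], [279.0, 257.0], [260.0, 257.0]] [[0.6221, -0.0968], [0.6135, -0.0861], [0.6594, -0.0493], [0.6686, -0.0608]]
```

View pics/w6.png

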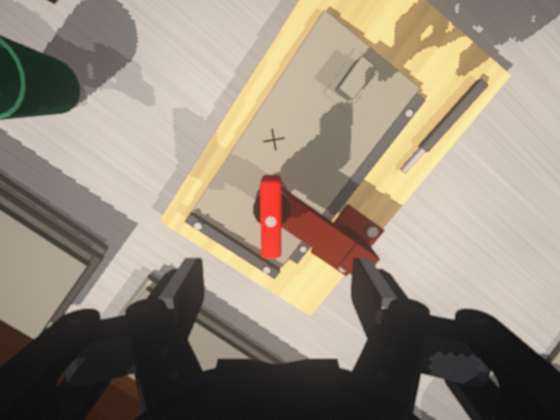

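```bash
python3 -m crank '[{"linear":[0.003,0.02,-0.004],"dr":[0,0,0],"hand":0.6},{"linear":[0.003,0.04,-0.004],"dr":[0,0,0],"hand":0.6},{"linear":[0.003,0.06,-0.004],"dr":[0,0,0],"hand":0.6},{"linear":[0.003,0.06,-0.004],"dr":[0,0,0],"hand":0.6},{"linear":[0.003,0.06,-0.004],"dr":[0,0,0],"hand":0.6}]' 80
python3 - <<'E'
from h import *
o=bot.get_obs(); R=rot(o["tool_rot"]); d=R.T@(np.array([.6405,-.0715,.119])-o["eef_pos"]); print(d.round(4),R.round(3)[:,1])
c=cam("wrist",o); w=bot.read_camera("wrist")
im=w.astype(int); m=((im[...,2]>200)&(im[...,1]<70)).astype(np.uint8)
n,l,st,ce=cv2.connectedComponentsWithStats(m); k=1+st[1:,4].argmax()
P=cv2.boxPoints(cv2.minAreaRect(np.argwhere(l==k)[:,::-1].astype(np.float32))); W=np.array([ray(c,p,.1425) for p in P]); print(P.round(0).tolist(),W.mean(0).round(4),(R.T@(W.mean(0)-o["eef_pos"])).round(4))
E
```

```text
t: 10.15
eef_pos: [0.6406, -0.0709, 0.1727]
tool_rot: [0.667, -0.667, -0.235, 0.236]
contact_force: [0.1, 0.4, 0.5]
gripper_width: 0.803
[-0.0004  0.0537 -0.0005] [-0.002  0.    -1.   ]
[[262.0, 211.0], [287.0, 211.0], [287.0, 288.0], [262.0, 288.0]] [ 0.6434 -0.0708  0.1425] [ 0.0023  0.0302 -0.0018]
```

```bash
python3 -m crank '[{"linear":[0.001,0.025,-0.001],"dr":[0,0,0],"hand":0.6},{"linear":[0.001,0.0525,-0.001],"dr":[0,0,0],"hand":0.6},{"linear":[0.001,0.0525,-0.001],"dr":[0,0,0],"hand":0.6},{"linear":[0.001,0.0525,-0.001],"dr":[0,0,0],"hand":0.0},{"linear":[0.001,0.0525,-0.001],"dr":[0,0,0],"hand":-0.5},{"linear":[0.001,0.0525,-0.001],"dr":[0,0,0],"hand":-1},{"linear":[0.001,0.0525,-0.001],"dr":[0,0,0],"hand":-1},{"linear":[0.001,0.0525,-0.001],"dr":[0,0,0],"hand":-1},{"linear":[0.001,0.0525,-0.001],"dr":[0,0,0],"hand":-1}]' 80
python3 -c "
from h import *
o=bot.get_obs();R=rot(o['tool_rot']);print(o['torque'],np.degrees(np.arctan2(R[1,0],R[0,0])),o['q'][6])"
```

```text
t: 10.95
eef_pos: [0.6435, -0.0706, 0.1224]
tool_rot: [0.667, -0.667, -0.236, 0.235]
contact_force: [-2.1, 1.5, 7.3]
gripper_width: 0.162
[ 0.3624989   0.54662324 -0.10022888] 38.908189943332395 2.440269505488187
```

```bash
python3 -m crank '[{"linear":[0,-0.0025,0],"dr":[0,0,0],"hand":-1},{"linear":[0,-0.0025,0],"dr":[0,7,0],"hand":-1},{"linear":[0,-0.0023,0],"dr":[0,14,0],"hand":-1},{"linear":[0,-0.0022,0],"dr":[0,21,0],"hand":-1},{"linear":[0,-0.0021,0],"dr":[0,28,0],"hand":-1},{"linear":[0,-0.002,0],"dr":[0,35,0],"hand":-1},{"linear":[0,-0.0019,0],"dr":[0,42,0],"hand":-1},{"linear":[0,-0.0018,0],"dr":[0,49,0],"hand":-1}]' 80
cat > st.py <<'E'
from h import *
o=bot.get_obs();R=rot(o['tool_rot']);print("t",o["t"].__round__(2) if isinstance(o["t"],float) else o["t"],"torque",np.round(o['torque'],3),"yaw",round(np.degrees(np.arctan2(R[1,0],R[0,0])),2),"q7",round(o['q'][6],3),"F",np.round(o["contact_force"],1),"down",R[:,1].round(3))
E
python3 st.py
```

```text
t: 11.62
eef_pos: [0.6433, -0.0724, 0.122]
tool_rot: [-0.703, 0.705, -0.064, 0.065]
contact_force: [4.1, -3.1, -9.5]
gripper_width: 0.165
t 11.62 torque [-0.947 -0.864  0.057] yaw -10.45 q7 1.715 F [ 4.1 -3.1 -9.5] down [ 0.001 -0.002 -1.   ]
```

```bash
python3 -m crank '[{"linear":[0,0.0012,0],"dr":[0,7,0],"hand":-1},{"linear":[0,0.0014,0],"dr":[0,14,0],"hand":-1},{"linear":[0,0.0015,0],"dr":[0,21,0],"hand":-1},{"linear":[0,0.0016,0],"dr":[0,25,0],"hand":-1},{"linear":[0,0.0016,0],"dr":[0,25,0],"hand":-1}]'; python3 st.py
```

```text
t: 12.03
eef_pos: [0.643, -0.0733, 0.1213]
tool_rot: [-0.673, 0.675, -0.214, 0.215]
contact_force: [0.9, -4.9, 0.0]
gripper_width: 0.171
t 12.03 torque [-1.171  0.105  0.044] yaw -35.29 q7 1.357 F [ 0.9 -4.9  0. ] down [ 0.001 -0.003 -1.   ]
```

```bash
python3 -m crank '[{"linear":[0.001,0.0001,-0.0015],"dr":[0,7,0],"hand":-1},{"linear":[0.001,0.0002,-0.0015],"dr":[0,14,0],"hand":-1},{"linear":[0.001,0.0004,-0.0015],"dr":[0,21,0],"hand":-1},{"linear":[0.001,0.0004,-0.0015],"dr":[0,21,0],"hand":-1}]'; python3 st.py
python3 -m crank '[{"linear":[0,0.0001,0],"dr":[0,7,0],"hand":-1},{"linear":[0,0.0002,0],"dr":[0,14,0],"hand":-1},{"linear":[0,0.0004,0],"dr":[0,21,0],"hand":-1},{"linear":[0,0.0004,0],"dr":[0,21,0],"hand":-1}]'; python3 st.py
```

```text
t: 12.37
eef_pos: [0.6425, -0.0741, 0.1209]
tool_rot: [-0.623, 0.624, -0.333, 0.334]
contact_force: [-2.2, -1.9, 3.0]
gripper_width: 0.163
t 12.37 torque [-0.693  0.608 -0.032] yaw -56.27 q7 1.057 F [-2.2 -1.9  3. ] down [-0.    -0.001 -1.   ]
t: 12.7
eef_pos: [0.6418, -0.0745, 0.1205]
tool_rot: [-0.552, 0.553, -0.442, 0.441]
contact_force: [-5.1, -3.5, 5.4]
gripper_width: 0.169
t 12.7 torque [-0.688  1.267 -0.07 ] yaw -77.26 q7 0.756 F [-5.1 -3.5  5.4] down [-0.002 -0.001 -1.   ]
```

```bash
python3 -m crank '[{"linear":[0,-0.0007,-0.0025],"dr":[0,7,0],"hand":-1},{"linear":[0,-0.0006,-0.003],"dr":[0,14,0],"hand":-1},{"linear":[0,-0.0005,-0.003],"dr":[0,21,0],"hand":-1},{"linear":[0,-0.0005,-0.003],"dr":[0,21,0],"hand":-1}]'; python3 st.py
python3 -m crank '[{"linear":[0,0.0001,-0.0004],"dr":[0,5,0],"hand":-1},{"linear":[0,0.0002,-0.0008],"dr":[0,10,0],"hand":-1},{"linear":[0,0.0002,-0.001],"dr":[0,15,0],"hand":-1},{"linear":[0,0.0002,-0.001],"dr":[0,15,0],"hand":-1}]'; python3 st.py
```

```text
t: 13.03
eef_pos: [0.6402, -0.0743, 0.1203]
tool_rot: [-0.463, 0.463, -0.534, 0.535]
contact_force: [1.5, -3.6, -1.6]
gripper_width: 0.17
t 13.03 torque [-0.724 -0.289 -0.028] yaw -98.13 q7 0.457 F [ 1.5 -3.6 -1.6] down [ 0.001 -0.002 -1.   ]
t: 13.37
eef_pos: [0.6394, -0.0741, 0.1201]
tool_rot: [-0.391, 0.39, -0.589, 0.59]
contact_force: [1.7, -3.8, -2.3]
gripper_width: 0.171
t 13.37 torque [-0.884 -0.463 -0.072] yaw -112.96 q7 0.243 F [ 1.7 -3.8 -2.3] down [ 0.001 -0.001 -1.   ]
```

```bash
python3 -m crank '[{"linear":[0,0.0001,-0.0002],"dr":[0,5,0],"hand":-1},{"linear":[0,0.0002,-0.0004],"dr":[0,10,0],"hand":-1},{"linear":[0,0.0002,-0.0005],"dr":[0,15,0],"hand":-1},{"linear":[0,0.0002,-0.0005],"dr":[0,15,0],"hand":-1}]'; python3 st.py
python3 -m crank '[{"linear":[0,0.0001,-0.0002],"dr":[0,5,0],"hand":-1},{"linear":[0,0.0002,-0.0004],"dr":[0,10,0],"hand":-1},{"linear":[0,0.0002,-0.0004],"dr":[0,10,0],"hand":-1}]'; python3 st.py
python3 -m crank '[{"linear":[0,0.0001,-0.0002],"dr":[0,5,0],"hand":-1},{"linear":[0,0.0002,-0.0004],"dr":[0,10,0],"hand":-1},{"linear":[0,0.0002,-0.0004],"dr":[0,10,0],"hand":-1}]'; python3 st.py
```

```text
t: 13.7
eef_pos: [0.6389, -0.0737, 0.1199]
tool_rot: [-0.31, 0.31, -0.635, 0.636]
contact_force: [3.2, -3.7, -2.4]
gripper_width: 0.167
t 13.7 torque [-0.826 -0.531 -0.044] yaw -127.93 q7 0.025 F [ 3.2 -3.7 -2.4] down [ 0.001 -0.001 -1.   ]
t: 13.95
eef_pos: [0.6385, -0.0733, 0.1197]
tool_rot: [-0.254, 0.254, -0.66, 0.66]
contact_force: [2.4, -4.2, -3.1]
gripper_width: 0.167
t 13.95 torque [-0.817 -0.548 -0.056] yaw -137.91 q7 -0.121 F [ 2.4 -4.2 -3.1] down [ 0.001 -0.001 -1.   ]
t: 14.2
eef_pos: [0.6382, -0.0729, 0.1195]
tool_rot: [-0.196, 0.195, -0.679, 0.68]
contact_force: [2.5, -2.8, -2.1]
gripper_width: 0.167
t 14.2 torque [-0.766 -0.526 -0.157] yaw -147.91 q7 -0.269 F [ 2.5 -2.8 -2.1] down [ 0.001 -0.001 -1.   ]
```

```bash
python3 -m crank '[{"linear":[0,0.0001,-0.0002],"dr":[0,4,0],"hand":-1},{"linear":[0,0.0001,-0.0003],"dr":[0,8,0],"hand":-1},{"linear":[0,0.0001,-0.0003],"dr":[0,8,0],"hand":-1}]'; python3 st.py
python3 -m crank '[{"linear":[0,0.0001,-0.0002],"dr":[0,4,0],"hand":-1},{"linear":[0,0.0001,-0.0003],"dr":[0,8,0],"hand":-1},{"linear":[0,0.0001,-0.0003],"dr":[0,8,0],"hand":-1}]'; python3 st.py
```

```text
t: 14.45
eef_pos: [0.6381, -0.0726, 0.1194]
tool_rot: [-0.148, 0.148, -0.691, 0.692]
contact_force: [2.5, -3.9, -1.3]
gripper_width: 0.17
t 14.45 torque [-0.739 -0.602 -0.044] yaw -155.86 q7 -0.388 F [ 2.5 -3.9 -1.3] down [ 0.001 -0.    -1.   ]
t: 14.7
eef_pos: [0.638, -0.0722, 0.1193]
tool_rot: [-0.099, 0.099, -0.7, 0.7]
contact_force: [2.9, -3.3, -1.8]
gripper_width: 0.167
t 14.7 torque [-0.736 -0.695 -0.064] yaw -163.87 q7 -0.508 F [ 2.9 -3.3 -1.8] down [ 0.001 -0.    -1.   ]
```

```bash
sed -i 's/^o=bot.get_obs();/o=bot.get_obs();print("jt",np.round(o["joint_torque"],2),end=" ");/' st.py; python3 -m crank '[{"linear":[0,0.0001,-0.0002],"dr":[0,4,0],"hand":-1},{"linear":[0,0.0001,-0.0003],"dr":[0,8,0],"hand":-1}]'; python3 st.py
python3 -m crank '[{"linear":[0,0.0001,-0.0002],"dr":[0,4,0],"hand":-1},{"linear":[0,0.0001,-0.0003],"dr":[0,8,0],"hand":-1}]'; python3 st.py
```

```text
t: 14.87
eef_pos: [0.6379, -0.0719, 0.1192]
tool_rot: [0.051, -0.05, 0.705, -0.705]
contact_force: [3.4, -4.1, -3.8]
gripper_width: 0.17
jt [ -1.75 -56.62  22.03 -16.15   0.13   1.5    0.99] t 14.87 torque [-0.875 -0.766  0.089] yaw -171.85 q7 -0.628 F [ 3.4 -4.1 -3.8] down [ 0.001  0.    -1.   ]
t: 15.03
eef_pos: [0.6379, -0.0715, 0.1192]
tool_rot: [0.001, -0.001, 0.707, -0.707]
contact_force: [2.3, -4.2, -1.5]
gripper_width: 0.169
jt [ -1.42 -56.11  22.5  -15.33   0.     1.38   0.61] t 15.03 torque [-0.865 -0.686  0.351] yaw -179.82 q7 -0.75 F [ 2.3 -4.2 -1.5] down [ 0.001  0.    -1.   ]
```

```bash
python3 -m crank '[{"linear":[0,0,-0.0003],"dr":[0,6,0],"hand":-1},{"linear":[0,0,-0.0006],"dr":[0,12,0],"hand":-1},{"linear":[0,0,-0.0009],"dr":[0,18,0],"hand":-1},{"linear":[-0.0002,0,-0.0011],"dr":[0,24,0],"hand":-1},{"linear":[-0.0002,0,-0.0012],"dr":[0,28,0],"hand":-1},{"linear":[-0.0002,0,-0.0012],"dr":[0,28,0],"hand":-1}]'; python3 st.py
python3 -m crank '[{"linear":[0,0,-0.0003],"dr":[0,6,0],"hand":-1},{"linear":[0,0,-0.0006],"dr":[0,12,0],"hand":-1},{"linear":[0,0,-0.0009],"dr":[0,18,0],"hand":-1},{"linear":[-0.0002,0,-0.0011],"dr":[0,24,0],"hand":-1},{"linear":[-0.0002,0,-0.0012],"dr":[0,28,0],"hand":-1},{"linear":[-0.0002,0,-0.0012],"dr":[0,28,0],"hand":-1}]'; python3 st.py
```

```text
t: 15.53
eef_pos: [0.6383, -0.0703, 0.1192]
tool_rot: [-0.17, 0.17, 0.686, -0.686]
contact_force: [3.6, -2.3, 0.3]
gripper_width: 0.172
jt [ -1.41 -54.45  24.51 -13.25   0.09   1.46  -1.25] t 15.53 torque [-0.511 -0.801  0.251] yaw 152.17 q7 -1.185 F [ 3.6 -2.3  0.3] down [ 0.001 -0.    -1.   ]
t: 16.03
eef_pos: [0.6392, -0.0694, 0.1193]
tool_rot: [-0.331, 0.331, 0.625, -0.625]
contact_force: [4.3, -2.8, 0.3]
gripper_width: 0.168
jt [ -1.45 -55.23  25.5  -11.63   0.32   1.7   -1.31] t 16.03 torque [-0.64  -0.998  0.319] yaw 124.17 q7 -1.636 F [ 4.3 -2.8  0.3] down [ 0.001 -0.    -1.   ]
```

```bash
python3 -m crank '[{"linear":[0,0,-0.0003],"dr":[0,6,0],"hand":-1},{"linear":[0,0,-0.0006],"dr":[0,12,0],"hand":-1},{"linear":[0,0,-0.0009],"dr":[0,18,0],"hand":-1},{"linear":[-0.0002,0,-0.0011],"dr":[0,24,0],"hand":-1},{"linear":[-0.0002,0,-0.0012],"dr":[0,28,0],"hand":-1},{"linear":[-0.0002,0,-0.0012],"dr":[0,28,0],"hand":-1},{"linear":[-0.0002,0,-0.0012],"dr":[0,28,0],"hand":-1}]'; python3 st.py
```

```text
t: 16.62
eef_pos: [0.6405, -0.0689, 0.1194]
tool_rot: [-0.471, 0.472, 0.527, -0.526]
contact_force: [4.8, -3.4, -0.1]
gripper_width: 0.165
jt [ -1.69 -56.22  25.83 -10.83   0.51   1.96  -0.45] t 16.62 torque [-0.844 -1.216  0.361] yaw 96.35 q7 -2.103 F [ 4.8 -3.4 -0.1] down [ 0.002  0.    -1.   ]
```

```bash
python3 - <<'E'
from h import *
w=bot.read_camera("wrist"); s=bot.read_camera("side")
out=np.zeros((420,800,3),np.uint8); out[:,:400]=w[:,80:480]; out[:257,400:]=cv2.resize(s[200:290,230:370],(400,257),interpolation=cv2.INTER_CUBIC); cv2.imwrite("pics/v7.png",out)
E
```

```text
(no output)
```

View pics/v7.png

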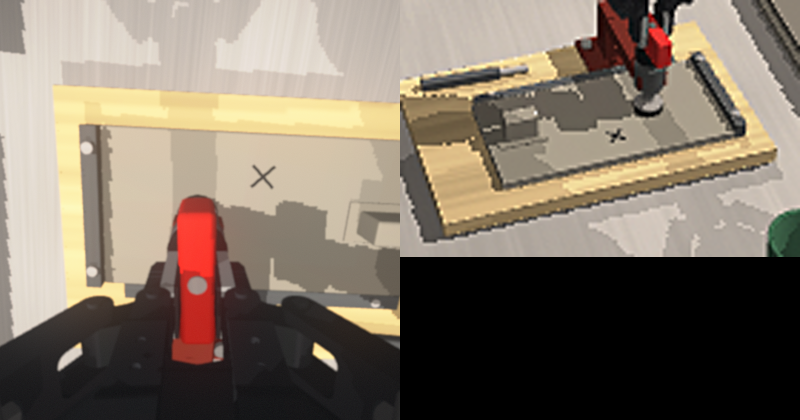

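```bash
python3 -m crank '[{"linear":[0,0,0],"dr":[0,0,0],"hand":-0.4},{"linear":[0,0,0],"dr":[0,0,0],"hand":0},{"linear":[0,0,0],"dr":[0,0,0],"hand":0.4},{"linear":[0,0,0],"dr":[0,0,0],"hand":0.4},{"linear":[0,-0.03,0],"dr":[0,0,0],"hand":0.4},{"linear":[0,-0.06,0],"dr":[0,0,0],"hand":0.4},{"linear":[0,-0.1,0],"dr":[0,0,0],"hand":0.4},{"linear":[0,-0.12,0],"dr":[0,0,0],"hand":0.4},{"linear":[0,-0.12,0],"dr":[0,0,0],"hand":0.4},{"linear":[0,-0.12,0],"dr":[0,0,0],"hand":0.4}]'
python3 - <<'E'
from h import *
o=bot.get_obs(); c=cam("wrist",o); w=bot.read_camera("wrist"); s=bot.read_camera("side"); R=rot(o["tool_rot"])
L=cv2.createLineSegmentDetector().detect(cv2.cvtColor(w,cv2.COLOR_BGR2GRAY))[0][:,0]
for l in L:
    if np.hypot(l[2]-l[0],l[3]-l[1])>60 and max(l[1],l[3])<300:
        a,b=ray(c,l[:2],.034),ray(c,l[2:],.034); d=b-a
        print(l.round(0),a[:2].round(4),b[:2].round(4),np.degrees(np.arctan2(d[1],d[0])).round(2))
im=w.astype(int); m=((im[...,2]>180)&(im[...,1]<70)).astype(np.uint8)
n,l,st,ce=cv2.connectedComponentsWithStats(m); k=1+st[1:,4].argmax()
P=cv2.boxPoints(cv2.minAreaRect(np.argwhere(l==k)[:,::-1].astype(np.float32))); W=np.array([ray(c,p,.138)[:2] for p in P]); print("bar",P.round(0).tolist(),W.round(3).tolist(),"yaw",np.degrees(np.arctan2(R[1,0],R[0,0])))
out=np.zeros((420,800,3),np.uint8); out[:,:400]=w[:,80:480]; out[:257,400:]=cv2.resize(s[200:290,230:370],(400,257),interpolation=cv2.INTER_CUBIC); cv2.imwrite("pics/v8.png",out)
E
```

```text
t: 17.55
eef_pos: [0.6396, -0.0689, 0.2403]
tool_rot: [-0.473, 0.473, 0.526, -0.524]
contact_force: [-0.9, 0.8, -1.0]
gripper_width: 0.7
[379. 266. 452. 273.] [0.5106 0.0136] [0.4233 0.0137] 179.95
[202. 232. 199. 123.] [ 0.7201 -0.0073] [ 0.7273 -0.1269] -86.57
[391. 248. 291. 244.] [ 0.5016 -0.0098] [ 0.6174 -0.0028] 3.48
[447. 283. 385. 278.] [0.4258 0.0274] [0.5005 0.0274] 0.03
[259. 231. 260. 161.] [ 0.6554 -0.0156] [ 0.6609 -0.0948] -86.07
[476. 224. 500. 116.] [ 0.4118 -0.0486] [ 0.4191 -0.1663] -86.46
[ 13. 103. 118. 115.] [ 0.9179 -0.1269] [ 0.8111 -0.1265] 179.78
[158.  76.  28.  61.] [ 0.7698 -0.1687] [ 0.898  -0.1688] -0.05
[ 0. 41. 86. 51.] [ 0.9233 -0.1839] [ 0.8409 -0.1838] 179.93
[328. 236. 399. 238.] [ 0.576  -0.0179] [ 0.4942 -0.0229] -176.47
[103.  62.  27.  54.] [ 0.8242 -0.1755] [ 0.8988 -0.1753] 0.12
[101. 124.   1. 113.] [ 0.8294 -0.1156] [ 0.9319 -0.1159] -0.19
[229. 123. 428. 132.] [ 0.6962 -0.1303] [ 0.4888 -0.1429] -176.54
[110. 119.   6. 108.] [ 0.8201 -0.1211] [ 0.926  -0.1212] -0.09
[264. 101. 184.  97.] [ 0.6619 -0.1559] [ 0.7433 -0.1509] 3.5
[398. 107. 268. 101.] [ 0.5251 -0.1637] [ 0.6582 -0.1562] 3.19
[447. 277. 381. 270.] [0.4283 0.0185] [0.5079 0.0188] 0.19
[211. 216. 210. 146.] [ 0.7107 -0.0277] [ 0.7153 -0.105 ] -86.59
[  4. 111.  97. 121.] [ 0.9277 -0.1184] [ 0.8332 -0.1184] 179.98
[393. 289. 459. 292.] [0.4884 0.0416] [0.4082 0.0373] -176.92
[ 12.  87. 111.  98.] [ 0.9173 -0.1421] [ 0.8181 -0.1421] 179.97
[379. 259. 444. 265.] [0.5123 0.0042] [0.4347 0.0047] 179.6
bar [[265.0, 168.0], [284.0, 168.0], [286.0, 244.0], [266.0, 244.0]] [[0.653, -0.103], [0.638, -0.104], [0.63, -0.043], [0.645, -0.041]] yaw 95.97419948256277
```

View pics/v8.png

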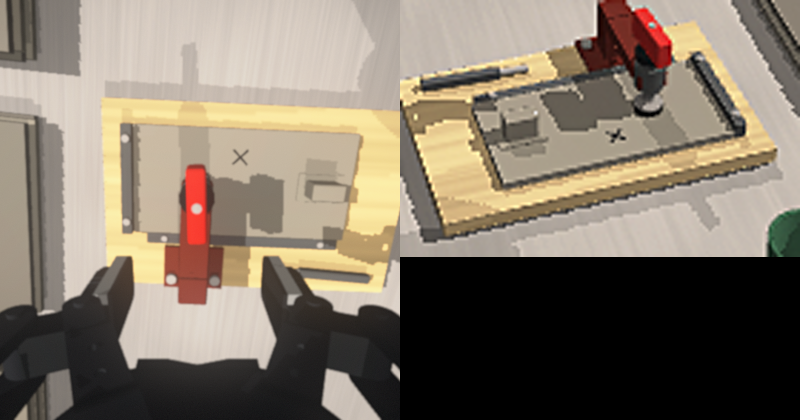

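```bash
python3 -c "
from station import bot
print(bot.hand_in())"
```

```text
the job is handed in; nothing more can be done
None
```

I slid the tile home by its nib and screwed the clamp down a quarter turn past the bite. The gripper is open and clear of everything, and I handed the job in at about 17.6 s with no verdict reported.

- **Sliding:** I moved the tile until it met both stops. The wrist force stayed at or below about 13 N, including roughly 5 N of sliding friction.
- **Clamping:** I turned the knob clockwise in one grip. It bit after about 211–218°, and I went on to about 303° in total, so roughly 85–92° past the bite.
- **Last tile check:** The final pictures show the tile square to the jig, with edges matching within about 0.2°. Its end lies against the back stop and its long edge against the guide. The front edge measured about 105 mm in front of the jig origin, as it should when home, but that was taken before clamping.
- **Last knob check:** The bar stayed where I left it (97.5° in the picture against 96° commanded), and the pad sits on the tile. Nothing else on the bench was touched.
- **What disagreed:** The measured torque has an offset of about −0.05 to −0.15 N m and wanders. It ended at 0.36 N m raw, so about 0.4–0.5 corrected, a little under the expected 0.55. The quarter turn therefore rests on the measured angle, with the bite known to about 8°. I could not measure the pad force directly.

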